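# Hang the lopsided price board level

### The arm

A 7-joint arm with a two-finger parallel gripper is mounted at the origin on the work surface. World frame = base frame: x ahead of the robot, y to its left, z up, the work surface at z = 0. Lengths are in mm, angles in degrees, forces in N, time in s.
With the tool pointing down it reaches from about 425 to 1025 mm from the base axis. Payload 3.6 kg.
Tool frame: the origin (TCP) lies on the centre line of the jaws, within the pads' length; the fingertips stand 17 mm ahead of it and the grasp point (between the pads) lies 2 mm behind it; z points along the fingers, y is the direction in which the jaws open and shut (so a half turn about z gives the same grasp; the last joint's range is limited). The gripper opens to 85 mm and grips with 20 to 120 N. Pads are 22 mm wide; open, the fingers measure 114 mm over their backs; the gripper's body (76 mm by 85 mm) begins 54 mm behind the grasp point. The pads swing forward as they close: fully open they stand 13 mm farther back than shut.
Start: joints at [66.434, 33.873, 2.773, 92.16, -1.908, 54.013, -1.931], TCP at [226.548, -688.698, 248.302] pointing down, gripper open.
Joint ranges: [-153.93, 153.93], [-27.13, 128.08], [-72.61, 78.16], [10.71, 143.7], [-87.88, 267.88], [4.46, 118.87], [-176.78, 176.78]. Speed limits (degrees/s): [147.25, 147.25, 180, 180, 180, 180, 180].

### API

Orientations are given as [roll, pitch, yaw] about the fixed x, y, z axes, in that order (R = Rz(yaw) Ry(pitch) Rx(roll)).
In Python, from cell import sensors, viewer, bot gives the robot as it stands.
- The arm moves only by the tool carry_out, never from a script. Its argument "plan" is a list of rows, each a list of 3 entries, a list of its own where there are three numbers: the turn, a rotation vector about the tool's x, y, z in degrees, then the shift along the tool's x, y, z in cm, then the closure, from 0 (fully open) to 1 (shut). A call has 1 to 20 rows; each row shifts and turns the commanded pose from where the row before left it, along the tool's axes as they then stand; what a row does not reach is not made up. A row lasts 1/10 s, in which the tool goes at most 50 mm and 8.59 degrees, less where a joint would pass 70% of its speed; a pose out of reach is approached as far as the arm can. A call is refused whole if a number of a shift passes 5 or a number of a turn 8.59, either way. A call with a gripper value outside its range is refused whole. The fingers move at their own pace and stop on an object; "grip_force" is the grip in N (left out, the last holds). Time passes only in rows, so rows that do not move let the fingers close. It gives the time, the measured TCP pose, the force and the opening at its end, in the units of the state.
- sensors.state(): the state, without advancing time (a new reading comes with each control period).
- viewer.read_camera(name): name is "scene" or "top" or "wrist"; returns a dict with "color" (400x640x3 uint8, red, green, blue), "intrinsics" (3x3 intrinsics, pixels), "distortion" ([k1, k2, p1, p2, k3] as OpenCV has them; the pictures are not rectified), "cam_to_world" (4x4, takes a point from camera to world coordinates). Camera axes: x right, y down, z forward; pixel columns grow to the right and rows downward; lengths in mm; the calibration is good to about 2 mm. A picture is of the moment at which its call begins. There is no depth.
- bot.sign_off(): hands the job in, once; it reports no verdict.
The state is a dict: "time_s": time; "joint_pos": joint angles; "joint_velocities": joint speeds; "tau": joint torques, N m; "tcp_pos": TCP position; "orientation": TCP orientation; "force": force on the tool from outside, world axes, zero at the start; "torque": the same for the moment, N m; "width": finger opening in mm.
Only numpy, scipy, OpenCV 4.12 (cv2) and the standard library are available. Lean on these libraries where they do the work, as an engineer would, in place of code of your own. Each camera call takes 0.05 s, during which the arm holds its last target. There are 200 camera calls.

### The job

Lift the green price board out of its wooden rest and hang it on the telescopic stand's hook by whichever of its four holes lets it hang most nearly level, slid fully home, flush against the hook's black collar; then let go and leave it hanging, no longer swinging. The height at which the stand is set is not known exactly, so feel for the hook or look at it, and push gently: no more than about 25 N on the stand. Do not drop the board, and leave the bottle, cup, lunch pack and tin where they are.

Things in the scene. Friction and masses are not known exactly. Their poses are not given: they have to be found in the camera images.
- board: Green price board standing in the rest: panel 8 mm thick (x), 190 wide (y), 180 tall (z). Origin: middle of its lower edge, 8 mm above the table at the start. Pale grip tab on the middle of its top edge: 12 thick (x), 32 wide (y), z = 180 to 216. Row of four round 12 mm through holes, 22 apart, at z = 165. Bare board 150 g, balanced about y = 0; with chalk holder 430 g.
- clip (a joint): Red chalk holder (280 g) clamped on the board: its centre's y in the board's frame, m (-0.055 to 0.055, 0 = middle), at z = 50 mm. 50 mm wide, 44 tall; straddles the panel evenly, standing out 20 mm from its mid-plane on both sides. Clamped hard: it does not slide.
- hole1 (a point): Centre of hole 1 of 4, at y = -33 mm, z = 165 mm in the board's frame, midway through the panel; the rod of the hook passes through along x.
- hole2 (a point): Centre of hole 2 of 4, at y = -11 mm, z = 165 mm in the board's frame, midway through the panel; the rod of the hook passes through along x.
- hole3 (a point): Centre of hole 3 of 4, at y = 11 mm, z = 165 mm in the board's frame, midway through the panel; the rod of the hook passes through along x.
- hole4 (a point): Centre of hole 4 of 4, at y = 33 mm, z = 165 mm in the board's frame, midway through the panel; the rod of the hook passes through along x.
- rest: Fixed wooden rest, 70 x 200 mm, 28 tall, with a groove along its y, 10 mm wide and 20 deep, in which the board stands. Origin under its middle.
- stand: Fixed rigid telescopic steel stand: round foot 140 mm across, 12 tall; outer tube and 32 mm black clamp ring up to z = 163; 14 mm inner stem above, ending 4 mm above the hook rod's axis at the collar. Origin under the foot's centre, z up the stem. The hook rod leaves the stem along the stand's -x, towards the robot (see the point collar).
- collar (a point): Point on the table plumb below the collar's front face (stand's x = -42 mm, y = 0). Black collar 22 mm across. Bare 7 mm steel rod from it to a rounded tip at stand's x = -98, climbing 5 degrees to the tip. Rod axis at the collar: 211 to 239 mm above the table, set anew each time, not measured. Board fully home: mid-plane at stand's x = -46.
- tea: Bystander: tea bottle, 60 mm across, 190 tall. Origin under its middle.
- cup: Bystander: white cup, 72 mm across, 85 tall. Origin under its middle.
- bento: Bystander: lunch pack, 110 x 170 mm, 48 tall. Origin under its middle.
- tin: Bystander: yellow tin, 90 x 65 mm, 56 tall. Origin under its middle.

How it is judged:
By the outcome, as a careful person would: the job done as asked, in the order asked, and still so for the second after the job is handed in, with the robot touching nothing.
It also fails if it takes over 66 s, if anything falls off the work surface, if the arm or the gripper's body presses on something with over 40 N, if the wrist force passes 120 N, or if a joint passes its speed limit or range.

## Working session

There is one attempt and no reset: what is moved stays moved. The work goes in short steps, Python scripts to look and compute and a tool call to move; the robot and the scene stay as the last step left them, time stands still between calls to the robot, and variables do not carry over. Pictures are saved under pics/ and viewed, about 8 in all and at most 12, crops included, and the job is handed in when it is done.

Besides the shell and the picture viewer there is one more tool, called in YAML: its name, and indented under it one key for each argument. carry_out: Moves the arm, as the interface text tells. Its arguments: {"type":"object","properties":{"plan":{"type":"array"},"grip_force":{"type":"number"}},"required":["plan"]}

```bash
mkdir -p pics; ls; python3 - <<'E'
from cell import sensors, viewer, bot
import cv2, pickle, numpy as np
s=sensors.state(); print({k:np.round(v,2).tolist() for k,v in s.items()})
for n in ("scene","top"):
    d=viewer.read_camera(n); pickle.dump(d,open(f"pics/{n}0.pkl","wb")); cv2.imwrite(f"pics/{n}0.png",d["color"][:,:,::-1])
    print(n,np.round(d["intrinsics"],1).tolist(),d["distortion"],np.round(d["cam_to_world"],3).tolist())
a=cv2.imread("pics/scene0.png"); b=cv2.imread("pics/top0.png")
E
```

```text
pics
{'time_s': 0.0, 'joint_pos': [66.43, 33.93, 2.77, 92.24, -1.91, 54.01, -1.93], 'joint_velocities': [0.08, -0.03, 0.0, 0.02, 0.04, 0.07, -0.08], 'tau': [0.0, -54.87, 1.55, -19.81, 0.01, 0.01, -0.0], 'tcp_pos': [226.3, -687.94, 247.13], 'orientation': [-179.87, 0.01, 18.21], 'force': [1.24, -0.36, 1.04], 'torque': [0.0, 0.02, -0.03], 'width': 85.6}
scene [[434.6, 0.0, 318.4], [0.0, 434.6, 197.0], [0.0, 0.0, 1.0]] [-0.07334041  0.          0.          0.          0.        ] [[-0.271, 0.787, -0.554, 1083.949], [0.963, 0.219, -0.16, 158.512], [-0.004, -0.577, -0.817, 909.052], [0.0, 0.0, 0.0, 1.0]]
top [[415.8, 0.0, 314.4], [0.0, 415.8, 198.5], [0.0, 0.0, 1.0]] [0.02712764 0.         0.         0.         0.        ] [[0.011, -0.995, 0.1, 406.827], [-1.0, -0.012, -0.014, 0.657], [0.015, -0.1, -0.995, 1263.005], [0.0, 0.0, 0.0, 1.0]]
```

View both.

View pics/scene0.png

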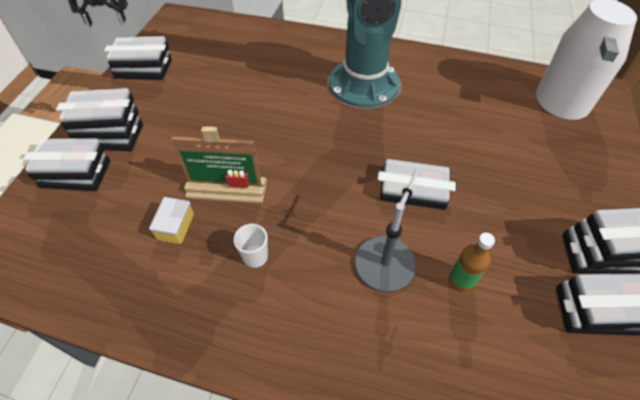

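View pics/top0.png

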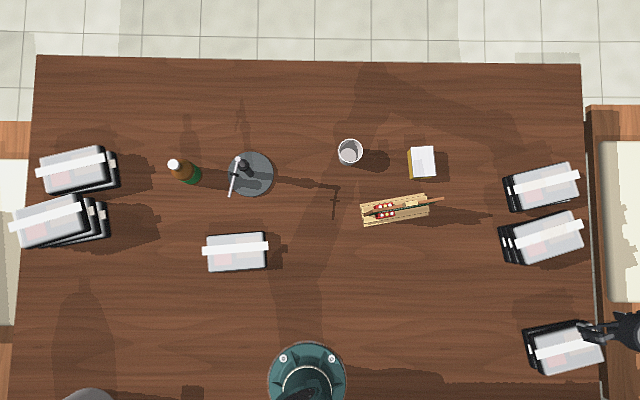

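```bash
cat > h.py <<'E'
import cv2, pickle, numpy as np
def load(n): return pickle.load(open(f"pics/{n}.pkl","rb"))
def ray(d,uv):
    p=cv2.undistortPoints(np.array([[uv]],float),d["intrinsics"],d["distortion"])[0,0]
    T=d["cam_to_world"]; return T[:3,3],T[:3,:3]@np.array([p[0],p[1],1.])
def onz(d,uv,z):
    o,r=ray(d,uv); return o+r*(z-o[2])/r[2]
def proj(d,P):
    T=np.linalg.inv(d["cam_to_world"]); 
    return cv2.projectPoints(np.atleast_2d(P).astype(float),cv2.Rodrigues(T[:3,:3])[0],T[:3,3],d["intrinsics"],d["distortion"])[0][:,0]
def tri(obs):
    A=0;b=0
    for d,uv in obs:
        o,r=ray(d,uv); r=r/np.linalg.norm(r); M=np.eye(3)-np.outer(r,r); A=A+M; b=b+M@o
    X=np.linalg.solve(A,b); return X
def crop(d,u,v,w,h,s):
    c=d["color"][v:v+h,u:u+w,::-1]; c=cv2.resize(c,None,fx=s,fy=s,interpolation=cv2.INTER_CUBIC)
    st=20 if s<=5 else 10
    for x in range((u+st-1)//st*st,u+w,st): cv2.putText(c,str(x),(int((x-u)*s),8),0,.3,(0,255,255),1); cv2.line(c,(int((x-u)*s),10),(int((x-u)*s),16),(0,255,255),1)
    for y in range((v+st-1)//st*st,v+h,st): cv2.putText(c,str(y),(0,int((y-v)*s)),0,.3,(0,255,255),1); cv2.line(c,(20,int((y-v)*s)),(26,int((y-v)*s)),(0,255,255),1)
    return c
E
python3 - <<'E'
from h import *
s,t=load("scene0"),load("top0")
m=np.vstack([np.hstack([crop(t,355,180,100,60,4),crop(t,210,145,100,60,4)]),np.hstack([crop(s,165,120,114,85,3.5)[:297,:399],crop(s,350,160,80,60,5)[:297,:400]])]) if 0 else None
a=crop(t,355,180,100,60,4);b=crop(t,205,145,100,60,4);c=crop(s,168,120,100,88,4);e=crop(s,350,155,100,88,4)
cv2.imwrite("pics/m1.png",np.vstack([np.hstack([a,b]),np.hstack([c,e])]))
E
```

```text
(no output)
```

View pics/m1.png

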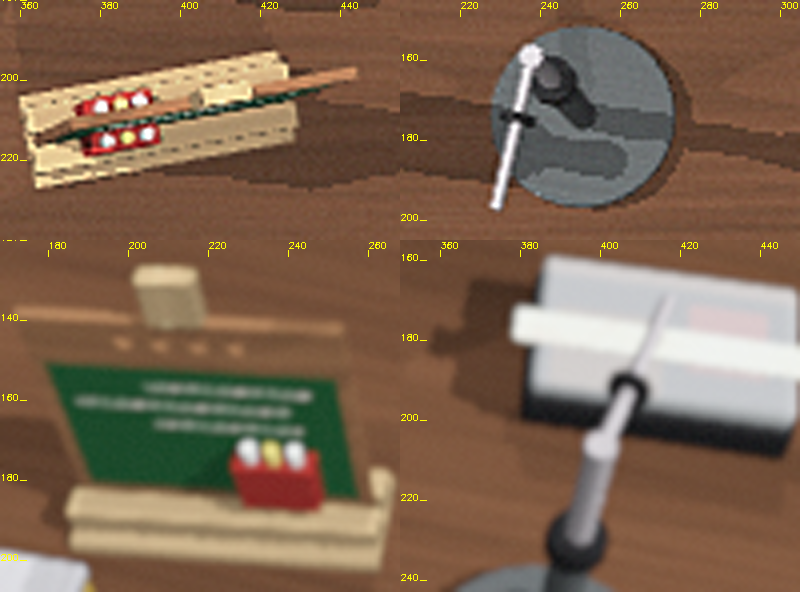

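```bash
python3 - <<'E'
from h import *
np.set_printoptions(precision=1,suppress=True)
s,t=load("scene0"),load("top0")
print("rest",[onz(t,p,28)[:2] for p in [(360.5,204.5),(423.5,193.5),(428.5,212.5),(364,226)]])
print("tabtop top",[onz(t,p,224)[:2] for p in [(402.5,202.5),(414.5,200.5)]], "mid",onz(t,(408.6,202.8),224))
print("tab tri",tri([(t,(408.6,203)),(s,(208.8,128))]))
print("board top edge ends scene z188",[onz(s,p,188) for p in [(170,138.5),(251,141)]])
print("board right end top", onz(t,(441.5,198.3),188))
print("tab base scene",[onz(s,p,188) for p in [(202.5,139.5),(217.5,141)]])
print("holes scene z173",[onz(s,p,173) for p in [(196.3,146),(205.5,146.5),(215.3,147.2),(224.5,147.6)]])
for d,n in((s,"s"),(t,"t")):
    hsv=cv2.cvtColor(d["color"],cv2.COLOR_RGB2HSV); m=(((hsv[...,0]<8)|(hsv[...,0]>172))&(hsv[...,1]>170)&(hsv[...,2]>90)).astype(np.uint8)
    m[:120]=0;m[230:]=0
    k,l,st,c=cv2.connectedComponentsWithStats(m)
    for i in range(1,k):
        if st[i,4]>8: print(n,st[i],c[i],onz(d,c[i],58 if n=='s' else 80))
print("collar",tri([(t,(234,174.5)),(s,(406.5,192))]))
print("tip",tri([(t,(228.2,197)),(s,(417,169.5))]))
print("stem",tri([(t,(237.5,157.5)),(s,(398,205))]))
hsv=cv2.cvtColor(t["color"],cv2.COLOR_RGB2HSV)
m=((hsv[...,1]<90)&(hsv[...,2]>40)).astype(np.uint8); m[:148]=0;m[205:]=0;m[:,:220]=0;m[:,282:]=0
c=max(cv2.findContours(m,0,2)[0],key=cv2.contourArea); h=cv2.convexHull(c)
P=np.array([onz(t,p[0],12)[:2] for p in h]); print("foot",cv2.minEnclosingCircle(P.astype(np.float32)))
E
```

```text
rest [array([ 515. , -154.1]), array([ 550.3, -342.9]), array([ 493.5, -357. ]), array([ 451. , -164.5])]
tabtop top [array([ 504.1, -235.2]), array([ 509.6, -265.5])] mid [ 503.6 -250.6  224. ]
tab tri [ 504.4 -253.9  223.9]
board top edge ends scene z188 [array([ 528.1, -352. ,  188. ]), array([ 486.9, -170. ,  188. ])]
board right end top [ 519.7 -345.1  188. ]
tab base scene [array([ 511.5, -278.2,  188. ]), array([ 506.8, -243.2,  188. ])]
holes scene z173 [array([ 521.8, -292.6,  173. ]), array([ 517.6, -271.4,  173. ]), array([ 513.7, -248.8,  173. ]), array([ 509.3, -227.9,  173. ])]
s [226 173  23  14 191] [237.5 181.1] [ 513.5 -213.6   58. ]
t [374 205   5   4  14] [375.7 206.5] [ 505.2 -191.2   80. ]
t [376 212  16   7  39] [382.3 215.5] [ 479.7 -209.7   80. ]
collar [568.4 187.  233.3]
tip [511.4 198.5 237.9]
stem [609.6 176.9 243.3]
foot ((597.2858276367188, 189.0059814453125), 83.46490478515625)
```

carry_out:
  plan:
    - [[0, 0, 0], [0, 0, -4.1], 0]
    - [[0, 0, 0], [0, 0, -4.1], 0]
    - [[0, 0, -8.35], [0, 0, 0], 0]
    - [[0, 0, -8.35], [0, 0, 0], 0]
    - [[0, 0, -8.35], [0, 0, 0], 0]
    - [[0, 0, -8.35], [0, 0, 0], 0]
    - [[0, 0, -8.35], [0, 0, 0], 0]
    - [[0, 0, -8.35], [0, 0, 0], 0]
    - [[0, 0, -8.35], [0, 0, 0], 0]
    - [[0, 0, -8.35], [0, 0, 0], 0]
    - [[0, 0, -8.35], [0, 0, 0], 0]
    - [[0, 0, -8.35], [0, 0, 0], 0]

```text
time_s: 1.3
tcp_pos: [226.3, -688.3, 329.6]
orientation: [-180.0, -0.1, 102.1]
force: [0.4, 0.0, -0.1]
width: 85.2
```

carry_out:
  plan:
    - [[0, 0, 0], [3.36, 3.26, 0], 0]
    - [[0, 0, 0], [3.36, 3.26, 0], 0]
    - [[0, 0, 0], [3.36, 3.26, 0], 0]
    - [[0, 0, 0], [3.36, 3.26, 0], 0]
    - [[0, 0, 0], [3.36, 3.26, 0], 0]
    - [[0, 0, 0], [3.36, 3.26, 0], 0]
    - [[0, 0, 0], [3.36, 3.26, 0], 0]
    - [[0, 0, 0], [3.36, 3.26, 0], 0]
    - [[0, 0, 0], [3.36, 3.26, 0], 0]
    - [[0, 0, 0], [3.36, 3.26, 0], 0]
    - [[0, 0, 0], [3.36, 3.26, 0], 0]
    - [[0, 0, 0], [0, 0, 0], 0]
    - [[0, 0, 0], [0, 0, 0], 0]

```text
time_s: 2.6
tcp_pos: [503.1, -252.5, 330.0]
orientation: [-180.0, -0.0, 101.9]
force: [-0.8, -0.7, 0.8]
width: 85.4
```

```bash
cat >> h.py <<'E'
def snap(n,name):
    from cell import viewer
    d=viewer.read_camera(n); pickle.dump(d,open(f"pics/{name}.pkl","wb")); cv2.imwrite(f"pics/{name}.png",d["color"][:,:,::-1]); return d
E
python3 - <<'E'
from h import *
from cell import sensors
d=snap("wrist","w1"); s=sensors.state(); print({k:np.round(s[k],2).tolist() for k in ("time_s","joint_pos","tcp_pos","orientation","force","torque","width")})
print(np.round(d["intrinsics"],1).tolist(),d["distortion"],np.round(d["cam_to_world"],3).tolist())
E
```

```text
{'time_s': 2.65, 'joint_pos': [42.4, 18.72, -25.97, 107.53, 9.81, 56.0, 23.83], 'tcp_pos': [502.12, -254.34, 329.87], 'orientation': [-179.92, 0.01, 101.73], 'force': [-0.42, -0.23, 0.19], 'torque': [-0.0, -0.0, -0.06], 'width': 85.41}
[[279.8, 0.0, 317.8], [0.0, 279.8, 201.0], [0.0, 0.0, 1.0]] [-0.02933053  0.          0.          0.          0.        ] [[0.978, 0.199, 0.056, 488.436], [0.206, -0.94, -0.273, -183.469], [-0.001, 0.279, -0.96, 455.134], [0.0, 0.0, 0.0, 1.0]]
```

View pics/w1.png

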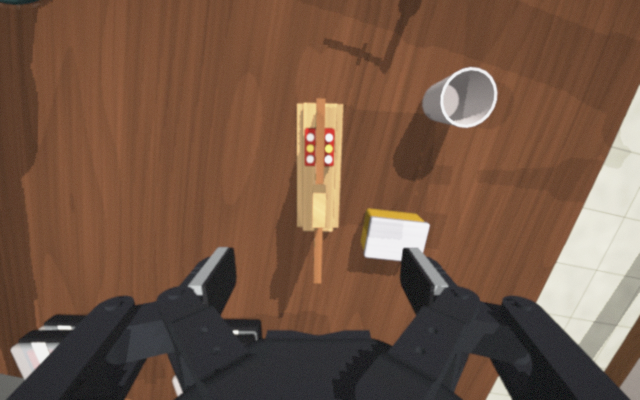

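Wrist view: the board is edge-on along u≈319 (top edge v 98–282), tab at (319,210), red clip halves at (310,147) and (329,147). Measuring.

```bash
python3 - <<'E'
from h import *
np.set_printoptions(precision=1,suppress=True)
d=load("w1")
hsv=cv2.cvtColor(d["color"],cv2.COLOR_RGB2HSV)
m=(((hsv[...,0]<6)|(hsv[...,0]>172))&(hsv[...,1]>170)&(hsv[...,2]>90)).astype(np.uint8)
k,l,st,c=cv2.connectedComponentsWithStats(m)
for i in range(1,k):
    if st[i,4]>20: print(st[i],c[i])
e=[onz(d,p,188) for p in [(320.5,98.3),(317.8,283)]]; print("edge",e)
v=e[0]-e[1]; v/=np.linalg.norm(v); ctr=(e[0]+e[1])/2; print("len",np.linalg.norm(e[0]-e[1]),"yaw",np.degrees(np.arctan2(-v[0],v[1])),"ctr",ctr)
print("tab", [onz(d,p,224) for p in [(319,194.5),(319,228)]])
tabc=sum(onz(d,p,224) for p in [(313,194),(327,194.5),(312.5,227),(326.5,228)])/4; print(tabc, "tab y", (tabc-ctr)@v)
for p in [(310,128.5),(310,165.5),(329,128.5),(329,165.5)]: print("clip y",(onz(d,p,80)-ctr)@v)
print("rest",[((onz(d,p,28)-ctr)@v,onz(d,p,28)) for p in [(297,104),(342,104),(299,230),(339,230)]])
cv2.imwrite("pics/m2.png",crop(d,285,90,70,150,4))
E
```

```text
[305 129  10   7  38] [309.4 130.8]
[325 129   9   6  37] [329.1 130.8]
edge [array([ 486.5, -164.6,  188. ]), array([ 523.2, -350.5,  188. ])]
len 189.4654845595211 yaw 11.171076060748142 ctr [ 504.9 -257.5  188. ]
tab [array([ 501.8, -243.3,  224. ]), array([ 508.1, -273.3,  224. ])]
[ 505.5 -257.9  224. ] tab y -0.44110341575949463
clip y 64.99084878139878
clip y 16.582521381324277
clip y 65.31164630634507
clip y 16.918520287957545
rest [(np.float64(97.80024894508725), array([ 453.7, -168. ,   28. ])), (np.float64(98.64066761319583), array([ 517.5, -154.5,   28. ])), (np.float64(-98.09007639338996), array([ 493.5, -359.8,   28. ])), (np.float64(-97.20956981649339), array([ 557.6, -346.2,   28. ]))]
```

View pics/m2.png

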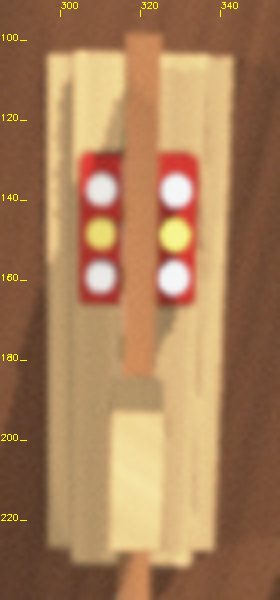

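carry_out:
  plan:
    - [[0, 0, 0.5], [0, 0, 0], 0]
    - [[0, 0, 0], [-0.4, 0.2, 0], 0]
    - [[0, 0, 0], [0, 0, 4], 0]
    - [[0, 0, 0], [0, 0, 4], 0]
    - [[0, 0, 0], [0, 0, 2.2], 0]
    - [[0, 0, 0], [0, 0, 2], 0]
    - [[0, 0, 0], [0, 0, 0], 0.5]
    - [[0, 0, 0], [0, 0, 0], 0.5]
    - [[0, 0, 0], [0, 0, 0], 0.5]
    - [[0, 0, 0], [0, 0, 0], 1]
    - [[0, 0, 0], [0, 0, 0], 1]
    - [[0, 0, 0], [0, 0, 0], 1]
    - [[0, 0, 0], [0, 0, 0], 1]
    - [[0, 0, 0], [0, 0, 0], 1]
    - [[0, 0, 0], [0, 0, 0], 1]
    - [[0, 0, 0], [0, 0, 0], 1]
  grip_force: 80

```text
time_s: 4.25
tcp_pos: [506.0, -258.0, 209.5]
orientation: [179.9, 0.1, 101.2]
force: [-1.6, -0.6, 7.0]
width: 10.8
```

```bash
python3 - <<'E'
from h import *
from cell import sensors
d=snap("wrist","w2"); s=sensors.state(); print({k:np.round(s[k],2).tolist() for k in ("time_s","joint_pos","tcp_pos","orientation","force","torque","width")})
E
```

```text
{'time_s': 4.3, 'joint_pos': [39.57, 26.96, -23.14, 113.93, 15.53, 41.95, 18.28], 'tcp_pos': [506.09, -258.01, 209.49], 'orientation': [179.93, 0.09, 101.22], 'force': [-0.6, -0.39, 5.71], 'torque': [-0.08, 0.28, -0.01], 'width': 10.87}
```

carry_out:
  plan:
    - [[0, 0, 0], [0, 0, -0.5], 1]
    - [[0, 0, 0], [0, 0, -0.7], 1]
    - [[0, 0, 0], [0, 0, -1], 1]
    - [[0, 0, 0], [0, 0, -1.3], 1]
    - [[0, 0, 0], [0, 0, -1.5], 1]
    - [[0, 0, 0], [0, 0, -2], 1]
    - [[0, 0, 0], [0, 0, -2], 1]
    - [[0, 0, 0], [0, 0, -2], 1]
    - [[0, 0, 0], [0, 0, 0], 1]
    - [[0, 0, 0], [0, 0, 0], 1]
    - [[0, 0, 0], [0, 0, 0], 1]
    - [[0, 0, 0], [0, 0, 0], 1]

```text
time_s: 5.5
tcp_pos: [504.5, -257.3, 317.0]
orientation: [-179.9, -0.1, 101.2]
force: [0.5, -0.6, -3.8]
width: 10.8
```

```bash
python3 - <<'E'
from h import *
from cell import sensors
d=snap("wrist","w3"); t=snap("scene","s3"); S=[]
s=sensors.state(); print({k:np.round(s[k],2).tolist() for k in ("time_s","joint_pos","tcp_pos","orientation","force","torque","width")})
m=np.hstack([cv2.resize(t["color"][:,:,::-1][60:220,130:290],(400,400),interpolation=2),crop(d,260,60,120,240,400/240)])
cv2.imwrite("pics/m3.png",m)
E
```

```text
{'time_s': 5.6, 'joint_pos': [42.3, 19.77, -25.81, 107.89, 10.37, 54.74, 23.0], 'tcp_pos': [504.86, -257.35, 317.26], 'orientation': [-179.91, -0.07, 101.22], 'force': [-0.27, 0.15, -3.83], 'torque': [-0.15, 0.01, -0.01], 'width': 10.76}
```

View pics/m3.png

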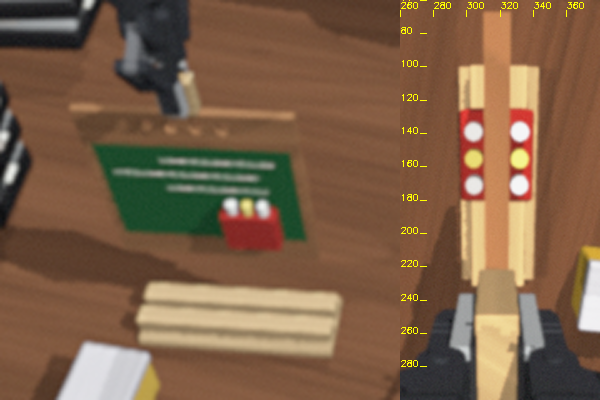

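carry_out:
  plan:
    - [[0, 0, 7.5], [0, 0, 0], 1]
    - [[0, 0, 7.6], [0, 0, 0], 1]
    - [[0, 0, 7.5], [0, 0, 0], 1]
    - [[0, 0, 0], [1.5, -1.09, 0], 1]
    - [[0, 0, 0], [2.5, -1.09, 0], 1]
    - [[0, 0, 0], [3.5, -1.09, 0], 1]
    - [[0, 0, 0], [3.5, -1.09, 0], 1]
    - [[0, 0, 0], [3.5, -1.09, 0], 1]
    - [[0, 0, 0], [3.5, -1.09, 0], 1]
    - [[0, 0, 0], [3.5, -1.09, 0], 1]
    - [[0, 0, 0], [3.5, -1.09, 0], 1]
    - [[0, 0, 0], [3.5, -1.09, 0], 1]
    - [[0, 0, 0], [3.5, -1.09, 0], 1]
    - [[0, 0, 0], [3.5, 0, 0], 1]
    - [[0, 0, 0], [2.7, 0, 0], 1]
    - [[0, 0, 0], [2, 0, 0], 1]
    - [[0, 0, 0], [1.3, 0, 0], 1]
    - [[0, 0, 0], [0, 0, 2], 1]
    - [[0, 0, 0], [0, 0, 2], 1]

```text
time_s: 7.5
tcp_pos: [480.4, 171.2, 278.1]
orientation: [180.0, 0.0, 78.7]
force: [0.1, -0.5, -4.2]
width: 10.4
```

carry_out:
  plan:
    - [[0, 0, 0], [0, 0, 0], 1]
    - [[0, 0, 0], [0, 0, 0], 1]
    - [[0, 0, 0], [0, 0, 0], 1]

```text
time_s: 7.8
tcp_pos: [481.1, 171.0, 279.3]
orientation: [179.9, -0.1, 78.6]
force: [-0.1, 0.0, -5.3]
width: 11.2
```

```bash
python3 - <<'E'
from h import *
from cell import sensors
w=snap("wrist","w4"); t=snap("scene","s4"); p=snap("top","t4")
s=sensors.state(); print({k:np.round(s[k],2).tolist() for k in ("time_s","joint_pos","tcp_pos","orientation","force","torque","width")})
print(np.round(w["cam_to_world"],3).tolist())
a=crop(t,345,100,100,100,4); b=crop(w,250,0,200,200,2); c=crop(p,195,150,100,100,2)
cv2.imwrite("pics/m4.png",np.vstack([np.hstack([a,b])[:400,:800],np.hstack([c,np.zeros((200,600,3),np.uint8)])]))
E
```

```text
{'time_s': 7.95, 'joint_pos': [0.87, 18.61, -31.98, 116.77, 13.19, 47.95, -50.05], 'tcp_pos': [481.08, 170.97, 279.26], 'orientation': [179.9, -0.05, 78.6], 'force': [-0.35, 0.05, -4.15], 'torque': [-0.07, 0.01, -0.01], 'width': 11.19}
[[0.98, -0.19, -0.055, 494.936], [-0.198, -0.941, -0.273, 240.086], [0.001, 0.278, -0.96, 404.414], [0.0, 0.0, 0.0, 1.0]]
```

View pics/m4.png

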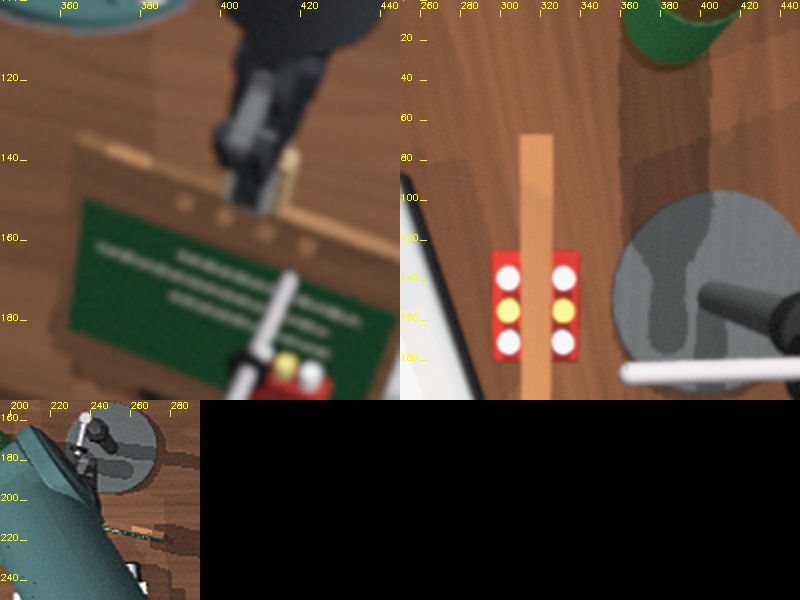

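```bash
cat >> h.py <<'E'
yw=np.radians(-11.4)
ex=np.array([np.cos(yw),np.sin(yw),0]); ey=np.array([-np.sin(yw),np.cos(yw),0]); ez=np.array([0,0,1.])
def onplane(d,uv,P,n):
    o,r=ray(d,uv); return o+r*((P-o)@n)/(r@n)
def rodmask(d,box):
    u,v,w,h=box; hsv=cv2.cvtColor(d["color"],cv2.COLOR_RGB2HSV); m=np.zeros(hsv.shape[:2],np.uint8)
    m[v:v+h,u:u+w]=((hsv[...,1]<60)&(hsv[...,2]>140))[v:v+h,u:u+w]; return m
E
python3 - <<'E'
from h import *
np.set_printoptions(precision=1,suppress=True)
w,s=load("w4"),load("s4")
tcp=np.array([481.0,171.0,279.2])
m=rodmask(w,(350,172,100,28)); ys=[(u,np.nonzero(m[:,u])[0]) for u in range(350,450)]
us=np.nonzero(m.any(0))[0]; print("wrist rod u",us.min(),us.max())
L=[(u,y.mean(),len(y)) for u,y in ys if len(y)>5 and u>us.min()+6]; f=np.polyfit([a[0] for a in L],[a[1] for a in L],1); print("line",f,np.mean([a[2] for a in L]))
tw=(us.min(),np.polyval(f,us.min()))
# scene rod
g=cv2.cvtColor(s["color"],cv2.COLOR_RGB2GRAY)
for v in range(164,186,2): 
    r=g[v,404:424].astype(int); print(v,r.tolist())
T=tri([(w,(us.min()+1.5,tw[1])),(s,(416.5,168.7))]); print("tip tri",T,"proj",proj(w,T),proj(s,T))
for u in (370,400,430):
    for z in (234,238): print(u,z,onz(w,(u,np.polyval(f,u)),z))
for n,p in zip("1234",[(389.3,150.7),(399.2,154.4),(409.2,158.4),(419.6,162.3)]):
    P=onplane(s,p,tcp+4*ex,ex); print("hole",n,(P-tcp)@ey,(P-tcp)@ez)
e=onz(w,(318,67),tcp[2]-21.5); print("edge end tool-y", (e-tcp)@ey,(e-tcp)@ex)
for p in [(304,126),(304,180),(334,126),(334,180)]:
    P=onz(w,p,tcp[2]-201.5+72); print("clip",(P-tcp)@ey)
E
```

```text
wrist rod u 359 449
line [ -0. 197.] 11.154761904761905
164 [51, 53, 56, 60, 62, 64, 68, 70, 71, 76, 77, 76, 79, 79, 80, 80, 87, 88, 86, 81]
166 [44, 45, 45, 48, 48, 51, 55, 55, 60, 66, 66, 69, 70, 73, 78, 76, 77, 79, 79, 79]
168 [97, 92, 79, 64, 50, 47, 44, 44, 44, 46, 53, 89, 127, 142, 126, 92, 70, 72, 73, 74]
170 [88, 99, 102, 98, 98, 95, 86, 71, 65, 67, 94, 146, 186, 197, 176, 118, 63, 55, 61, 65]
172 [51, 46, 50, 59, 70, 79, 83, 91, 102, 117, 146, 183, 200, 189, 148, 88, 46, 45, 45, 40]
174 [100, 102, 92, 75, 58, 51, 47, 54, 87, 139, 180, 198, 191, 157, 113, 97, 102, 94, 77, 59]
176 [70, 80, 85, 90, 93, 98, 92, 96, 133, 176, 197, 192, 152, 91, 64, 74, 94, 101, 98, 96]
178 [71, 62, 52, 49, 56, 67, 87, 130, 173, 199, 201, 173, 120, 76, 64, 56, 53, 50, 50, 60]
180 [107, 103, 94, 81, 71, 80, 119, 167, 196, 198, 173, 123, 88, 92, 96, 98, 102, 103, 92, 75]
182 [50, 61, 66, 81, 97, 128, 166, 195, 201, 180, 127, 69, 49, 47, 48, 62, 78, 91, 95, 93]
184 [42, 42, 44, 64, 110, 158, 192, 198, 178, 135, 98, 91, 98, 99, 86, 71, 56, 52, 49, 50]
tip tri [512.4 196.9 240.5] proj [[360.4 187.2]] [[416.8 168.9]]
370 234 [519.2 194.9 234. ]
370 238 [518.6 195.9 238. ]
400 234 [537.7 191.7 234. ]
400 238 [536.7 192.9 238. ]
430 234 [556.3 188.6 234. ]
430 238 [554.9 189.8 238. ]
hole 1 -35.21563417186364 -40.98017540948405
hole 2 -13.538722249879566 -41.10954407017306
hole 3 8.24286071183619 -41.96949598214002
hole 4 30.529375246383328 -42.09595460533916
edge end tool-y 95.19651800527838 0.18660030280265616
clip 65.3980240271636
clip 16.868801617780733
clip 65.38896185183276
clip 16.855303559737553
```

carry_out:
  plan:
    - [[0, 0, 0], [0, 0.5, 0.25], 1]
    - [[0, 0, 0], [0, 0.6, 0], 1]
    - [[0, 0, 0], [0, 0.5, 0], 1]
    - [[0, 0, 0], [0, 0, 0], 1]
    - [[0, 0, 0], [0, 0, 0], 1]

```text
time_s: 8.45
tcp_pos: [496.3, 167.5, 275.7]
orientation: [-180.0, 0.0, 78.6]
force: [-0.7, -0.1, -4.0]
width: 10.6
```

```bash
python3 - <<'E'
from h import *
from cell import sensors
np.set_printoptions(precision=2,suppress=True)
w=snap("wrist","w5"); t=snap("scene","s5")
s=sensors.state(); print({k:np.round(s[k],2).tolist() for k in ("time_s","tcp_pos","orientation","force","torque","width")})
tcp=np.array(s["tcp_pos"])
for n,y in zip("1234",(-33,-11,11,33)): print("pred hole front/back",n,proj(t,[tcp+4*ex+y*ey-36.5*ez,tcp-4*ex+y*ey-36.5*ez]).tolist())
print("edge corners pred", proj(t,[tcp+4*ex+95*ey-21.5*ez,tcp+4*ex-95*ey-21.5*ez,tcp+4*ex+95*ey-201.5*ez,tcp+4*ex-95*ey-201.5*ez]).tolist())
a=crop(t,370,130,80,60,10); 
cv2.imwrite("pics/m5.png",a)
E
```

```text
{'time_s': 8.55, 'tcp_pos': [495.94, 167.67, 275.69], 'orientation': [-179.97, 0.01, 78.62], 'force': [0.08, -0.04, -5.29], 'torque': [-0.11, 0.03, -0.05], 'width': 11.21}
pred hole front/back 1 [[387.45147123467376, 155.7767760635868], [388.9102160825258, 153.11399874334057]]
pred hole front/back 2 [[397.6058292979417, 159.5615558075357], [399.0241751004832, 156.86409624834204]]
pred hole front/back 3 [[407.879110765585, 163.3970058989581], [409.2557970178892, 160.6644000781036]]
pred hole front/back 4 [[418.27036483179745, 167.28304122395596], [419.604132440985, 164.51483619403473]]
edge corners pred [[450.01840407769583, 173.74957763191725], [360.0078662060674, 140.42570762801247], [430.8180873553908, 223.06191203078518], [354.46004759699815, 192.24550663527043]]
```

View pics/m5.png

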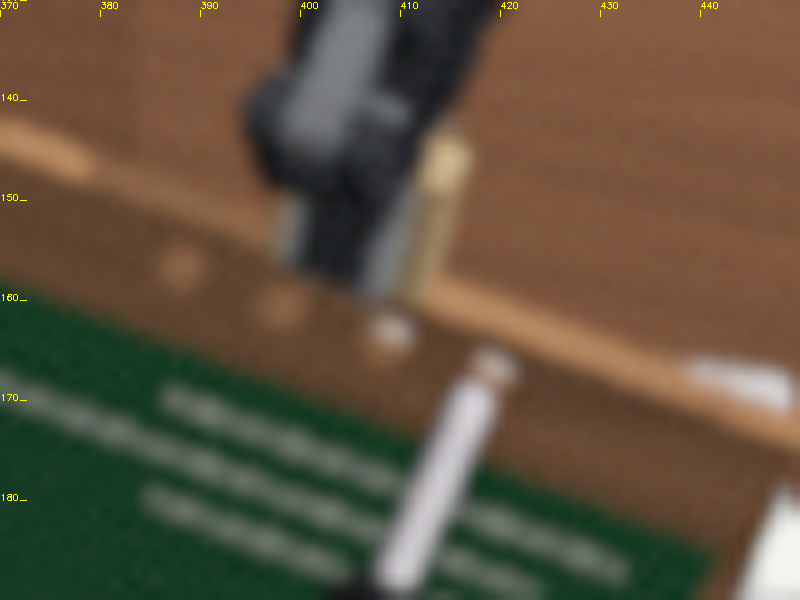

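```bash
python3 - <<'E'
from h import *
np.set_printoptions(precision=2,suppress=True)
t,w=load("s5"),load("w5"); tcp=np.array([496.1,167.6,275.7])
g=cv2.cvtColor(t["color"],cv2.COLOR_RGB2GRAY).astype(float)
C=[]
for v in range(170,186):
    r=g[v,405:425]-95; r[r<0]=0; k=np.argmax(r); lo,hi=max(0,k-4),k+5; C.append((v,405+(np.arange(20)[lo:hi]*r[lo:hi]).sum()/r[lo:hi].sum()))
C=np.array(C); f=np.polyfit(C[:,0],C[:,1],1); print("scene rod u(v)",f,np.polyval(f,[170,180]))
m=rodmask(w,(320,172,128,28)); us=np.nonzero(m.any(0))[0]; print("wrist u",us.min(),us.max())
L=[(u,np.nonzero(m[:,u])[0].mean()) for u in range(us.min()+6,445) if m[:,u].sum()>5]; fw=np.polyfit(*np.array(L).T,1); print(fw,np.polyval(fw,us.min()))
Tip=tri([(w,(us.min(),np.polyval(fw,us.min()))),(t,(np.polyval(f,167.6),167.6))]); d=Tip-tcp; print("tip rel tool: ex,ey,ez",d@ex,d@ey,d@ez)
# tri of rod points: plane through wrist line, intersect with scene rays
o,r1=ray(w,(350,np.polyval(fw,350))); _,r2=ray(w,(440,np.polyval(fw,440))); n=np.cross(r1,r2)
Q=[]
for v in (170,174,178,182):
    P=onplane(t,(np.polyval(f,v),v),o,n); q=P-tcp; Q.append([q@ex,q@ey,q@ez]); print(v,Q[-1])
Q=np.array(Q); print("slope ey/ex deg",np.degrees(np.polyfit(Q[:,0],Q[:,1],1)[0]),"ez/ex deg",np.degrees(np.polyfit(Q[:,0],Q[:,2],1)[0]))
E
```

```text
scene rod u(v) [ -0.44 492.29] [416.9  412.47]
wrist u 326 447
[ -0.03 195.96] 186.81242953224108
tip rel tool: ex,ey,ez 4.994873974191191 32.59165245742105 -36.29629326305354
170 [np.float64(13.950000085787384), np.float64(33.234726169213005), np.float64(-33.79984645632186)]
174 [np.float64(24.782883742745053), np.float64(33.469183485915316), np.float64(-34.153833778617184)]
178 [np.float64(35.487513304043866), np.float64(33.70461151515633), np.float64(-34.48788049445244)]
182 [np.float64(46.0660840156182), np.float64(33.94097705386146), np.float64(-34.80239764729339)]
slope ey/ex deg 1.25993351156753 ez/ex deg -1.7887120771118015
```

carry_out:
  plan:
    - [[0, 0, 0], [0, 0, -0.2], 1]
    - [[0, 0, 0], [0, 0.2, 0], 1]
    - [[0, 0, 0], [0, 0.2, 0], 1]
    - [[0, 0, 0], [0, 0.2, 0], 1]
    - [[0, 0, 0], [0, 0.1, 0], 1]
    - [[0, 0, 0], [0, 0.1, 0], 1]
    - [[0, 0, 0], [0, 0, 0], 1]

```text
time_s: 9.25
tcp_pos: [504.2, 166.0, 277.8]
orientation: [180.0, -0.0, 78.6]
force: [-1.7, 0.1, -4.6]
width: 10.8
```

carry_out:
  plan:
    - [[0, 0, 0], [0, 0.1, 0], 1]
    - [[0, 0, 0], [0, 0, 0], 1]

```text
time_s: 9.45
tcp_pos: [505.1, 165.9, 277.8]
orientation: [180.0, -0.0, 78.6]
force: [0.8, 0.4, -4.7]
width: 10.7
```

```bash
python3 - <<'E'
from h import *
from cell import sensors
np.set_printoptions(precision=2,suppress=True)
w=snap("wrist","w6"); t=snap("scene","s6")
s=sensors.state(); print({k:np.round(s[k],2).tolist() for k in ("time_s","tcp_pos","orientation","force","torque","width")})
a=crop(t,390,145,50,50,8); b=crop(w,280,150,100,100,4)
cv2.imwrite("pics/m6.png",np.hstack([a,b]))
E
```

```text
{'time_s': 9.55, 'tcp_pos': [504.99, 165.89, 277.78], 'orientation': [-180.0, 0.0, 78.61], 'force': [0.44, 0.52, -4.41], 'torque': [-0.09, 0.0, 0.01], 'width': 10.78}
```

View pics/m6.png

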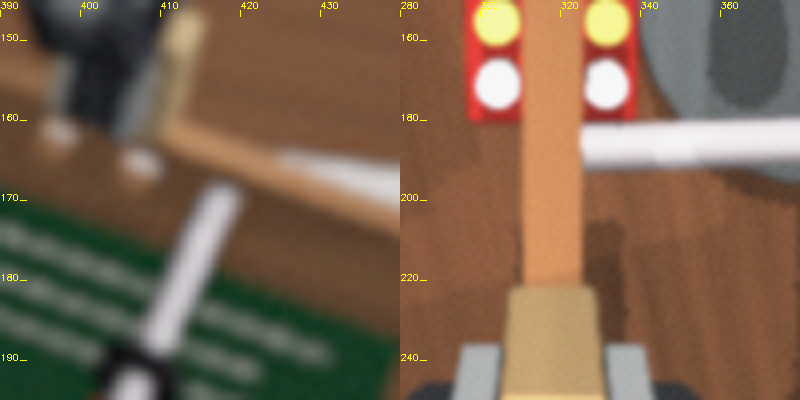

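carry_out:
  plan:
    - [[0, 0, 0], [0, 0.1, 0], 1]
    - [[0, 0, 0], [0, 0.1, 0], 1]
    - [[0, 0, 0], [0, 0.1, 0], 1]
    - [[0, 0, 0], [0, 0, 0], 1]

```text
time_s: 9.95
tcp_pos: [508.2, 165.2, 277.8]
orientation: [180.0, -0.0, 78.6]
force: [0.3, -0.7, -3.5]
width: 10.9
```

carry_out:
  plan:
    - [[0, 0, 0], [0, 0.1, 0], 1]
    - [[0, 0, 0], [0, 0, 0], 1]

```text
time_s: 10.15
tcp_pos: [509.1, 165.1, 277.8]
orientation: [180.0, -0.0, 78.6]
force: [-0.3, 0.6, -3.9]
width: 10.9
```

carry_out:
  plan:
    - [[0, 0, 0], [0, 0.1, 0.01], 1]
    - [[0, 0, 0], [0, 0.1, 0.01], 1]
    - [[0, 0, 0], [0, 0.1, 0.01], 1]
    - [[0, 0, 0], [0, 0, 0], 1]

```text
time_s: 10.55
tcp_pos: [512.1, 164.4, 277.5]
orientation: [180.0, -0.0, 78.6]
force: [-0.0, 0.3, -4.9]
width: 10.8
```

carry_out:
  plan:
    - [[0, 0, 0], [0, 0.1, 0.01], 1]
    - [[0, 0, 0], [0, 0.1, 0.01], 1]
    - [[0, 0, 0], [0, 0.1, 0.01], 1]
    - [[0, 0, 0], [0, 0, 0], 1]

```text
time_s: 10.95
tcp_pos: [515.0, 163.9, 277.2]
orientation: [180.0, -0.0, 78.6]
force: [-0.1, -1.0, -4.3]
width: 11.2
```

```bash
python3 - <<'E'
from h import *
from cell import sensors
np.set_printoptions(precision=2,suppress=True)
w=snap("wrist","w7"); t=snap("scene","s7")
s=sensors.state(); print({k:np.round(s[k],2).tolist() for k in ("time_s","tcp_pos","orientation","force","torque","width")})
a=crop(t,390,145,50,50,8); b=crop(w,280,150,100,100,4)
cv2.imwrite("pics/m7.png",np.hstack([a,b]))
E
```

```text
{'time_s': 11.05, 'tcp_pos': [514.82, 163.9, 277.17], 'orientation': [-179.99, 0.0, 78.61], 'force': [0.62, 0.35, -4.37], 'torque': [-0.04, 0.02, -0.01], 'width': 11.02}
```

View pics/m7.png

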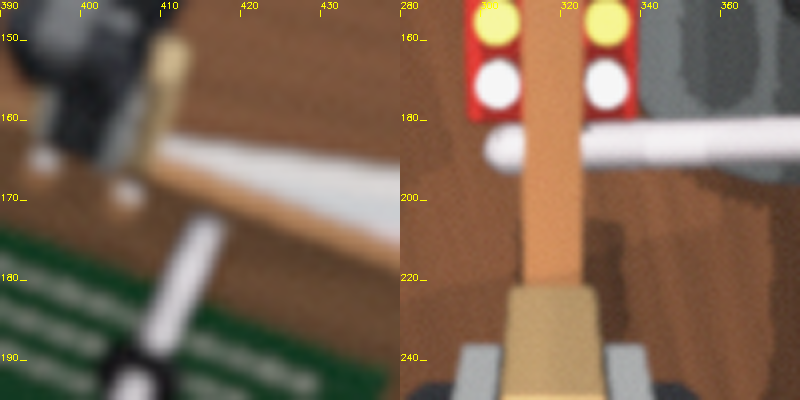

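carry_out:
  plan:
    - [[0, 0, 0], [0, 0, 0.05], 1]
    - [[0, 0, 0], [0, 0, 0.05], 1]
    - [[0, 0, 0], [0, 0, 0], 1]

```text
time_s: 11.35
tcp_pos: [514.7, 163.8, 276.1]
orientation: [-180.0, 0.0, 78.6]
force: [1.2, -0.2, -4.6]
width: 10.5
```

carry_out:
  plan:
    - [[0, 0, 0], [0, 0, 0.05], 1]
    - [[0, 0, 0], [0, 0, 0], 1]

```text
time_s: 11.55
tcp_pos: [514.8, 163.9, 275.7]
orientation: [-180.0, -0.0, 78.6]
force: [-0.2, -0.2, -3.8]
width: 10.7
```

carry_out:
  plan:
    - [[0, 0, 0], [0, 0, 0.05], 1]
    - [[0, 0, 0], [0, 0, 0], 1]

```text
time_s: 11.75
tcp_pos: [514.9, 164.0, 275.5]
orientation: [180.0, -0.0, 78.6]
force: [-0.6, -0.2, -1.6]
width: 10.9
```

carry_out:
  plan:
    - [[0, 0, 0], [0, 0, 0.05], 1]
    - [[0, 0, 0], [0, 0, 0], 1]

```text
time_s: 11.95
tcp_pos: [514.9, 163.9, 275.3]
orientation: [180.0, 0.0, 78.6]
force: [-2.2, -1.2, 2.2]
width: 10.5
```

carry_out:
  plan:
    - [[0, 0, 0], [0, 0, -0.15], 1]
    - [[0, 0, 0], [0, 0, -0.15], 1]
    - [[0, 0, 0], [0, 0.2, 0.018], 1]
    - [[0, 0, 0], [0, 0.2, 0.018], 1]
    - [[0, 0, 0], [0, 0.2, 0.018], 1]
    - [[0, 0, 0], [0, 0.2, 0.018], 1]
    - [[0, 0, 0], [0, 0.2, 0.018], 1]
    - [[0, 0, 0], [0, 0.2, 0.018], 1]
    - [[0, 0, 0], [0, 0.2, 0.018], 1]
    - [[0, 0, 0], [0, 0.2, 0.018], 1]
    - [[0, 0, 0], [0, 0, 0], 1]

```text
time_s: 13.05
tcp_pos: [530.9, 160.6, 276.2]
orientation: [180.0, -0.0, 78.6]
force: [0.4, -0.7, -4.5]
width: 10.7
```

```bash
python3 - <<'E'
from h import *
from cell import sensors
w=snap("wrist","w8"); t=snap("scene","s8")
s=sensors.state(); print({k:np.round(s[k],2).tolist() for k in ("time_s","tcp_pos","orientation","force","torque","width","joint_pos")})
m=rodmask(w,(270,178,50,20)); us=np.nonzero(m.any(0))[0]; print(us.min(),us.max(),[np.nonzero(m[:,u])[0].mean() for u in us[::5]])
m=rodmask(w,(325,178,60,20)); us=np.nonzero(m.any(0))[0]; print(us.min(),us.max(),[np.nonzero(m[:,u])[0].mean() for u in us[::5]])
E
```

```text
{'time_s': 13.15, 'tcp_pos': [530.46, 160.74, 276.21], 'orientation': [-179.99, 0.0, 78.61], 'force': [0.25, -0.29, -3.64], 'torque': [-0.09, 0.01, 0.04], 'width': 10.89, 'joint_pos': [1.9, 22.13, -30.69, 111.83, 14.57, 49.83, -47.82]}
273 310 [np.float64(187.0), np.float64(187.0), np.float64(186.5), np.float64(186.5), np.float64(186.5), np.float64(186.5), np.float64(186.5), np.float64(186.0)]
326 384 [np.float64(185.0), np.float64(185.0), np.float64(184.5), np.float64(184.0), np.float64(184.5), np.float64(184.5), np.float64(184.0), np.float64(184.0), np.float64(183.5), np.float64(183.5)]
```

carry_out:
  plan:
    - [[0, 0, 0], [0.01, 0.2, 0.018], 1]
    - [[0, 0, 0], [0.01, 0.2, 0.018], 1]
    - [[0, 0, 0], [0.01, 0.2, 0.018], 1]
    - [[0, 0, 0], [0.01, 0.2, 0.018], 1]
    - [[0, 0, 0], [0.01, 0.2, 0.018], 1]
    - [[0, 0, 0], [0, 0.2, 0.018], 1]
    - [[0, 0, 0], [0, 0.2, 0.018], 1]
    - [[0, 0, 0], [0, 0.2, 0.018], 1]
    - [[0, 0, 0], [0, 0.2, 0.018], 1]
    - [[0, 0, 0], [0, 0.2, 0.018], 1]
    - [[0, 0, 0], [0, 0, 0], 1]

```text
time_s: 14.25
tcp_pos: [550.6, 157.2, 274.4]
orientation: [180.0, -0.0, 78.6]
force: [0.4, 0.3, -3.4]
width: 10.8
```

```bash
python3 - <<'E'
from h import *
from cell import sensors
w=snap("wrist","w9"); t=snap("scene","s9")
s=sensors.state(); print({k:np.round(s[k],2).tolist() for k in ("time_s","tcp_pos","orientation","force","torque","width")})
a=crop(t,380,155,50,50,8); b=crop(w,270,130,100,100,4)
cv2.imwrite("pics/m9.png",np.hstack([a,b]))
E
```

```text
{'time_s': 14.35, 'tcp_pos': [550.19, 157.27, 274.42], 'orientation': [-179.99, 0.0, 78.61], 'force': [0.69, 0.43, -3.8], 'torque': [-0.09, 0.01, 0.03], 'width': 11.18}
```

View pics/m9.png

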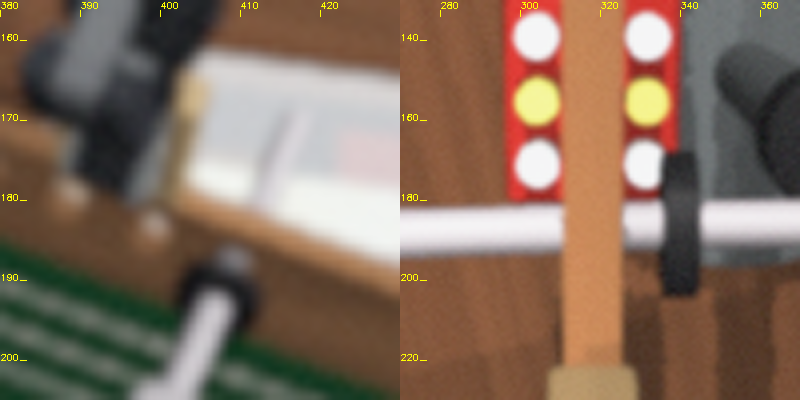

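carry_out:
  plan:
    - [[0, 0, 0], [0, 0.2, 0.018], 1]
    - [[0, 0, 0], [0, 0.2, 0.018], 1]
    - [[0, 0, 0], [0, 0.05, 0.005], 1]
    - [[0, 0, 0], [0, 0.05, 0.005], 1]
    - [[0, 0, 0], [0, 0, 0], 1]

```text
time_s: 14.85
tcp_pos: [555.2, 156.3, 274.0]
orientation: [-180.0, 0.0, 78.6]
force: [0.1, -1.1, -4.2]
width: 10.7
```

carry_out:
  plan:
    - [[0, 0, 0], [0, 0.05, 0.005], 1]
    - [[0, 0, 0], [0, 0, 0], 1]

```text
time_s: 15.05
tcp_pos: [555.6, 156.2, 273.9]
orientation: [-180.0, 0.0, 78.6]
force: [-0.2, 0.5, -4.2]
width: 11.0
```

carry_out:
  plan:
    - [[0, 0, 0], [0, 0.05, 0.005], 1]
    - [[0, 0, 0], [0, 0, 0], 1]

```text
time_s: 15.25
tcp_pos: [556.2, 156.1, 273.9]
orientation: [180.0, -0.0, 78.6]
force: [-0.3, 0.0, -4.0]
width: 10.8
```

carry_out:
  plan:
    - [[0, 0, 0], [0, 0.05, 0.005], 1]
    - [[0, 0, 0], [0, 0, 0], 1]

```text
time_s: 15.45
tcp_pos: [556.7, 156.0, 273.8]
orientation: [180.0, 0.0, 78.6]
force: [-0.5, -0.3, -3.9]
width: 10.8
```

carry_out:
  plan:
    - [[0, 0, 0], [0, 0.05, 0.005], 1]
    - [[0, 0, 0], [0, 0, 0], 1]

```text
time_s: 15.65
tcp_pos: [556.8, 156.0, 273.7]
orientation: [-180.0, 0.0, 78.6]
force: [-1.2, 0.1, -3.9]
width: 10.8
```

carry_out:
  plan:
    - [[0, 0, 0], [0, 0.05, 0.005], 1]
    - [[0, 0, 0], [0, 0, 0], 1]

```text
time_s: 15.85
tcp_pos: [556.9, 155.9, 273.6]
orientation: [-179.9, 0.0, 78.6]
force: [-2.4, 0.5, -2.9]
width: 10.7
```

carry_out:
  plan:
    - [[0, 0, 0], [0, -0.1, 0], 1]
    - [[0, 0.9, 0], [-0.058, 0, 0.052], 1]
    - [[0, 0.9, 0], [-0.058, 0, 0.052], 1]
    - [[0, 0.9, 0], [-0.058, 0, 0.052], 1]
    - [[0, 0.9, 0], [-0.058, 0, 0.052], 1]
    - [[0, 0.9, 0], [-0.058, 0, 0.052], 1]
    - [[0, 0, 0], [0, 0, 0], 1]
    - [[0, 0, 0], [0, 0, 0], 1]

```text
time_s: 16.65
tcp_pos: [556.0, 152.6, 270.9]
orientation: [-180.0, -4.5, 78.6]
force: [-0.6, -0.5, -4.8]
width: 10.7
```

carry_out:
  plan:
    - [[0, 0, 0], [0, 0, 0.05], 1]
    - [[0, 0, 0], [0, 0, 0.05], 1]
    - [[0, 0, 0], [0, 0, 0], 1]

```text
time_s: 16.95
tcp_pos: [556.2, 153.6, 270.1]
orientation: [180.0, -4.5, 78.6]
force: [-0.7, 0.3, -4.6]
width: 10.9
```

carry_out:
  plan:
    - [[0, 0, 0], [0, 0, 0.05], 1]
    - [[0, 0, 0], [0, 0, 0], 1]

```text
time_s: 17.15
tcp_pos: [556.1, 153.5, 269.5]
orientation: [180.0, -4.5, 78.6]
force: [-0.4, 0.0, -3.8]
width: 10.8
```

carry_out:
  plan:
    - [[0, 0, 0], [0, 0, 0.05], 1]
    - [[0, 0, 0], [0, 0, 0], 1]

```text
time_s: 17.35
tcp_pos: [556.2, 153.5, 269.2]
orientation: [180.0, -4.5, 78.6]
force: [0.4, -0.3, -3.6]
width: 10.8
```

carry_out:
  plan:
    - [[0, 0, 0], [0, 0, 0.05], 1]
    - [[0, 0, 0], [0, 0, 0], 1]

```text
time_s: 17.55
tcp_pos: [556.2, 153.5, 269.0]
orientation: [180.0, -4.5, 78.6]
force: [-1.0, -0.4, 0.0]
width: 10.8
```

carry_out:
  plan:
    - [[0, 0, 0], [0, 0.05, 0], 1]
    - [[0, 0, 0], [0, 0.05, 0], 1]
    - [[0, 0, 0], [0, 0.05, 0], 1]
    - [[0, 0, 0], [0, 0, 0], 1]

```text
time_s: 17.95
tcp_pos: [556.5, 153.4, 268.8]
orientation: [-179.9, -4.5, 78.7]
force: [-5.1, -2.0, 4.5]
width: 10.9
```

carry_out:
  plan:
    - [[0, 0, 0], [0, 0.05, 0], 1]
    - [[0, 0, 0], [0, 0, 0], 1]

```text
time_s: 18.15
tcp_pos: [556.6, 153.4, 268.8]
orientation: [-179.9, -4.4, 78.7]
force: [-4.7, -1.5, 4.9]
width: 10.5
```

carry_out:
  plan:
    - [[0, 0, 0], [0, 0, -0.07], 1]
    - [[0, 0, 0], [0, 0, 0], 1]
    - [[0, 0, 0], [0, 0, 0], 1]
  grip_force: 20

```text
time_s: 18.45
tcp_pos: [556.6, 153.4, 268.9]
orientation: [-179.8, -4.5, 78.7]
force: [-5.4, 0.6, 1.8]
width: 10.9
```

carry_out:
  plan:
    - [[0, 0, 0], [0, 0, 0], 0.82]
    - [[0, 0, 0], [0, 0, 0], 0.79]
    - [[0, 0, 0], [0, 0, 0], 0.76]
    - [[0, 0, 0], [0, 0, 0], 0.73]
    - [[0, 0, 0], [0, 0, 0], 0.7]
    - [[0, 0, 0], [0, 0, 0], 0.7]

```text
time_s: 19.05
tcp_pos: [558.3, 153.0, 269.3]
orientation: [180.0, -4.5, 78.6]
force: [0.8, 0.2, -0.0]
width: 25.6
```

```bash
python3 - <<'E'
from h import *
from cell import sensors
w=snap("wrist","w10"); t=snap("scene","s10")
s=sensors.state(); print({k:np.round(s[k],2).tolist() for k in ("time_s","tcp_pos","orientation","force","torque","width")})
a=crop(t,340,150,100,100,4); b=crop(w,240,130,133,133,3)
cv2.imwrite("pics/m10.png",np.hstack([a,cv2.resize(b,(400,400))]))
E
```

```text
{'time_s': 19.15, 'tcp_pos': [558.12, 152.97, 269.27], 'orientation': [179.99, -4.51, 78.61], 'force': [0.03, 0.45, -0.44], 'torque': [-0.1, -0.01, 0.02], 'width': 25.57}
```

View pics/m10.png

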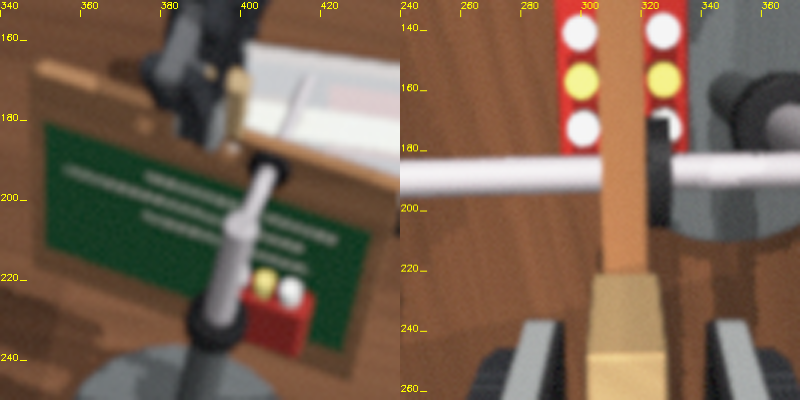

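carry_out:
  plan:
    - [[0, 0, 0], [0, 0, 0], 0.55]
    - [[0, 0, 0], [0, 0, 0], 0.4]
    - [[0, 0, 0], [0, 0, 0], 0.4]
    - [[0, 0, 0], [0, 0, -0.5], 0.4]
    - [[0, 0, 0], [0, 0, -1], 0.4]
    - [[0, 0, 0], [0, 0, -2], 0.4]
    - [[0, 0, 0], [0, 0, -3], 0.4]
    - [[0, 0, 0], [0, 0, -3], 0.4]
    - [[0, 0, 0], [0, 0, -3], 0.4]
    - [[0, 0, 0], [-3, -3, 0], 0.4]
    - [[0, 0, 0], [-3, -3, 0], 0.4]
    - [[0, 0, 0], [-3, -3, 0], 0.4]
    - [[0, 0, 0], [-3, 0, 0], 0.4]
    - [[0, 0, 0], [0, 0, 0], 0.4]

```text
time_s: 20.55
tcp_pos: [442.5, 39.9, 384.7]
orientation: [180.0, -4.3, 78.3]
force: [-0.8, -0.5, -0.7]
width: 51.4
```

carry_out:
  plan:
    - [[0, 0, 0], [0, 0, 0], 0.4]
    - [[0, 0, 0], [0, 0, 0], 0.4]
    - [[0, 0, 0], [0, 0, 0], 0.4]
    - [[0, 0, 0], [0, 0, 0], 0.4]
    - [[0, 0, 0], [0, 0, 0], 0.4]
    - [[0, 0, 0], [0, 0, 0], 0.4]
    - [[0, 0, 0], [0, 0, 0], 0.4]
    - [[0, 0, 0], [0, 0, 0], 0.4]
    - [[0, 0, 0], [0, 0, 0], 0.4]
    - [[0, 0, 0], [0, 0, 0], 0.4]

```text
time_s: 21.55
tcp_pos: [444.2, 43.8, 384.5]
orientation: [180.0, -4.5, 78.6]
force: [0.1, 0.2, 0.1]
width: 51.3
```

```bash
python3 - <<'E'
from h import *
from cell import sensors
ts=[snap("scene",f"s11_{i}") for i in range(6)]; w=snap("wrist","w11")
s=sensors.state(); print({k:np.round(s[k],2).tolist() for k in ("time_s","tcp_pos","orientation","force","width")})
a0=ts[0]["color"][130:260,330:450].astype(int)
print("frame diffs",[round(np.abs(t["color"][130:260,330:450]-a0).mean(),3) for t in ts])
cs=[]
for t in ts:
    hsv=cv2.cvtColor(t["color"],cv2.COLOR_RGB2HSV); m=((hsv[...,0]>50)&(hsv[...,0]<90)&(hsv[...,1]>120))[130:270,320:450]; cs.append(np.argwhere(m).mean(0).round(2).tolist())
print(cs)
a=crop(ts[-1],330,140,120,120,400/120); b=cv2.resize(w["color"][:,:,::-1],(400,250))
cv2.imwrite("pics/m11.png",np.hstack([a,np.vstack([b,np.zeros((150,400,3),np.uint8)])]))
E
```

```text
{'time_s': 21.9, 'tcp_pos': [444.22, 43.84, 384.47], 'orientation': [180.0, -4.5, 78.6], 'force': [0.22, -0.44, -0.87], 'width': 51.2}
frame diffs [np.float64(0.0), np.float64(1.213), np.float64(1.199), np.float64(1.197), np.float64(1.199), np.float64(1.21)]
[[77.55, 63.46], [77.46, 63.34], [77.48, 63.41], [77.54, 63.46], [77.46, 63.26], [77.49, 63.41]]
```

```bash
python3 - <<'E'
from h import *
from cell import sensors
for n in ("s10","s11_5"):
    t=load(n); hsv=cv2.cvtColor(t["color"],cv2.COLOR_RGB2HSV)
    m=((hsv[...,0]>50)&(hsv[...,0]<90)&(hsv[...,1]>120)).astype(np.uint8); m[:150]=0;m[260:]=0;m[:,:335]=0;m[:,440:]=0
    c=max(cv2.findContours(m,0,2)[0],key=cv2.contourArea); print(n,cv2.minAreaRect(c),np.argwhere(m).mean(0).round(2))
    h=cv2.cvtColor(t["color"],cv2.COLOR_RGB2HSV); r=(((h[...,0]<6)|(h[...,0]>172))&(h[...,1]>170)&(h[...,2]>80)); r[:200]=0; r[260:]=0; print("red",np.argwhere(r[:,330:450]).mean(0).round(2))
# bystanders compare with start, away from arm/board
a=load("s10")["color"].astype(int); b=load("scene0")["color"].astype(int)
for nm,(u,v,w,h) in dict(tea=(445,228,55,65),cup=(230,220,42,50),tin=(148,195,50,50),bento=(415,158,40,50)).items(): 
    print(nm,np.abs(load("s11_5")["color"][v:v+h,u:u+w].astype(int)-b[v:v+h,u:u+w]).mean().round(2))
print(sensors.state()["time_s"])
E
```

```text
s10 ((371.063720703125, 202.32293701171875), (49.6412239074707, 28.113718032836914), 19.798877716064453) [207.65 383.38]
red [230.72  78.92]
s11_5 ((371.16949462890625, 202.45025634765625), (49.64767837524414, 27.924253463745117), 19.179006576538086) [207.49 383.41]
red [230.52  78.34]
tea 1.18
cup 4.21
tin 3.45
bento 14.23
21.9
```

```bash
python3 - <<'E'
from h import *
from cell import bot
a=load("s11_5")["color"]; b=load("scene0")["color"]
for nm,(u,v,w,h) in dict(tea=(447,232,50,60),cup=(233,223,38,45),tin=(150,198,45,45),bento=(432,165,22,42)).items():
    r=cv2.matchTemplate(a[v-6:v+h+6,u-6:u+w+6],b[v:v+h,u:u+w],cv2.TM_CCOEFF_NORMED); _,mx,_,l=cv2.minMaxLoc(r); print(nm,round(mx,3),l[0]-6,l[1]-6)
print(bot.sign_off())
E
```

```text
tea 0.999 0 0
cup 0.997 0 0
tin 0.996 0 0
bento 0.937 0 0
the job is handed in; nothing more can be done
None
```

The board is hanging on the hook by hole 4 (y = +33 mm), slid home against the collar and let go; I handed the job in after about 22 s of robot time.

**Choice of hole:** The wrist picture put the chalk holder's centre at about y = +41 mm. That puts the board's balance point at about +27 mm, so hole 4 should hang the most nearly level, about 3–4° off. I tilted the board to that angle before letting go, so it would not swing.

**Hook and forces:** Lowering the board onto the rod put the rod axis about 237 mm up at the collar, within the stated range. The largest force I read while touching the stand was about 5–9 N.

**Last checks:**
- **Flush:** the picture taken just after the jaws opened showed the panel against the collar. Comparing that frame with the last one by numbers, the board had hardly moved: its outline by about 0.2 px, and the holder by up to 0.6 px.
- **Swinging:** six frames in a row differed only by image noise, so it was still.
- **Contact:** the gripper was well clear and read no force.
- **Bystanders:** all four matched their starting places with no shift. The lunch pack's match was weaker (0.94) because the board now hides part of it.

**What was not confirmed:** I had reached the viewing limit, so the final state was checked by numbers only. The wrist torque agreed with the balance point during the carry, but still read about −0.1 N m after release. I therefore relied on the picture for the choice of hole.

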